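Make up two mould-half kits from the toolroom bench stock

ROBOT

A 6-joint arm with a two-finger parallel gripper is mounted at the origin on the work surface. World frame = base frame: x ahead of the robot, y to its left, z up, the work surface at z = 0. Lengths are in m, angles in rad, forces in N, time in s.
With the tool pointing down it reaches from about 0.225 to 0.725 m from the base axis. Payload 3.1 kg.
Tool frame: the origin (TCP) lies between the finger pads; the fingertips stand 17 mm ahead of it and the grasp point (between the pads) lies 2 mm behind it; z points along the fingers, y is the line along which they close (so a half turn about z gives the same grasp; the last joint's range is limited). The gripper opens to 85 mm and grips with 20 to 120 N. Pads are 22 mm wide; open, the fingers measure 114 mm over their backs; the gripper's body (76 mm by 85 mm) begins 54 mm behind the grasp point. The pads swing forward as they close: fully open they stand 13 mm farther back than shut.
Start: joints at [-1.31, 0.048, 0.099, 1.622, 0, 1.443], TCP at [0.199, -0.486, 0.227] pointing down, gripper open.
Joint ranges: [-2.91, 2.91], [-0.99, 1.94], [-1.21, 1.42], [-2.12, 2.29], [-1.49, 1.47], [-3.14, 3.14]. Speed limits (rad/s): [2.79, 2.79, 3.14, 3.14, 3.14, 3.14].

INTERFACE

Orientations are given as a 3x3 rotation matrix whose columns are the frame's x, y, z axes.
In Python, from cell import monitor, optics, job gives the robot as it stands.
- The arm moves only by the tool jog_arm, called as a command line: name --argument value ..., lists and objects as JSON in quotes. Schema: {"type":"object","properties":{"ticks":{"type":"array","items":{"type":"number"},"minItems":7,"maxItems":70},"grip_n":{"type":"number"},"only":{"type":"string"},"quiet":{"type":"boolean"},"lines":{"type":"string"}},"required":["ticks"],"additionalProperties":false}. ticks is one flat list of numbers that holds 1 to 10 rows one after another, with no inner brackets; each row has 7 numbers: a rotation vector rx, ry, rz in a scale on which 1.0 is 4 rad, then dx, dy, dz in shares of 0.5 m (1.0 is 0.5 m), then the finger opening in m; each row is the pose to reach, as a shift and turn from the pose commanded when the call began, along the tool's axes at that moment; what a row does not reach only later rows make up. A row lasts 1/10 s, in which the tool goes at most 0.05 m and 0.15 rad, less where a joint would pass 70% of its speed; a pose out of reach is approached as far as the arm can. The fingers move at their own pace and stop on an object; grip_n is the grip in N (left out, the last holds). Time passes only in rows, so rows that do not move let the fingers close. The tool returns the time, the measured TCP pose, the force, the opening and the grip force at its end. only (a regular expression) keeps the lines of the reply that match it, lines (a string "A,B") keeps lines A to B, and quiet returns only ok. No shift or turn number may pass 1 either way. Input that does not fit is refused with a message, and nothing moves.
- monitor.sense(): the state, without advancing time (a new reading comes with each control period).
- optics.snapshot(name): name is "scene" or "top" or "wrist"; returns a dict with "color" (400x640x3 uint8, red, green, blue), "range_z" (400x640 float32, m along the optical axis (not along the pixel's ray), 0 where there is no reading), "camera_matrix" (3x3 intrinsics, pixels), "R" (3x3) and "t" (3): a world point X has camera coordinates R X + t; the wrist camera has in their place "hand_eye" (4x4, takes a point from camera to tool coordinates, whose origin is the TCP and whose axes are the flange's). Camera axes: x right, y down, z forward; pixel columns grow to the right and rows downward; lengths in m; the calibration is good to about 2 mm. A picture is of the moment at which its call begins: read the wrist's pose just before it.
- job.close_job(): hands the job in; it is judged then, once.
The state is a dict: "time": time; "qpos": joint angles; "dq": joint speeds; "effort": joint torques, N m; "eef_pos": TCP position; "ee_rot": TCP orientation; "contact_force": force on the tool from outside, world axes, zero at the start; "moment": the same for the moment, N m; "opening": finger opening in m; "finger_force": force on a finger pad.
Only numpy, scipy, OpenCV 4.12 (cv2) and the standard library are available. Lean on these libraries where they do the work, as an engineer would, in place of code of your own. Each camera call takes 0.05 s, during which the arm holds its last target. There are 200 camera calls.

TASK

Make up the kits for the two mould halves from the parts standing on the bench: the locating ring, the sprue bushing and the shorter leader pin go in the three-compartment tray, the guide bushing and the support pillar in the two-compartment tray, one part to each compartment, in any compartment of its tray. Set each part down without dropping it, resting flat on the compartment floor the same way up as it stands now, and never knock one over. Leave the longer leader pin, the spray can and the red lifting block standing where they are.

Things in the scene. Friction and masses are not known exactly. Their poses are not given: they have to be found in the camera images.
- locating_ring: Mould locating ring: flat ground-steel ring lying flat, 60 mm outside diameter, 34 mm bore, 15 mm high, two dark screw recesses on top; about 0.24 kg. Origin: centre of its underside; z up along its axis.
- sprue_bushing: Sprue bushing of ground steel standing on its head, shank up: wide round head 50 mm diameter by 20 mm high at the bottom, slender shank 20 mm diameter above it, 72 mm high in all, small dark hole in the shank's end; about 0.42 kg. Origin: centre of its underside; z up along its axis.
- short_leader_pin: The shorter of two leader pins (guide pillars) of ground steel, standing on its head: head 32 mm diameter by 6 mm high at the bottom, solid shaft 24 mm diameter, tapered tip (last 8 mm) with three dark oil grooves below it, 70 mm high in all; about 0.26 kg. Origin: centre of its underside; z up along its axis.
- long_leader_pin: The longer leader pin, like the shorter one (head 32 mm, shaft 24 mm diameter) but 110 mm high; not wanted in either kit. Origin: centre of its underside; z up along its axis.
- guide_bushing: Guide bushing: ground-steel tube standing on its shoulder; shoulder 36 mm diameter by 6 mm high at the bottom, body 32 mm outside diameter, open 24 mm bore, 40 mm high in all; about 0.12 kg. Origin: centre of its underside; z up along its axis.
- support_pillar: Support pillar: plain solid steel cylinder standing on end, 38 mm diameter, 60 mm high, small dark tapped hole in the middle of its top; about 0.53 kg. Origin: centre of its underside; z up along its axis.
- tray_three: Low blue plastic tray, three compartments in a row along its y, 124 mm (x) by 250 mm (y) by 18 mm high. Compartment centres (tray frame): x = 0, y = -83, 0 and +83 mm. Each is 120 (x) by 80 mm (y) inside; its floor lies 4 mm above the bench; walls (2 mm thick) and dividers (3 mm) rise 18 mm above the bench. Fixed. Origin: centre of the underside; z up.
- tray_two: Low blue plastic tray, two compartments in a row along its y, 124 mm (x) by 167 mm (y) by 18 mm high. Compartment centres (tray frame): x = 0, y = -41.5 and +41.5 mm. Each is 120 (x) by 80 mm (y) inside; its floor lies 4 mm above the bench; walls (2 mm thick) and dividers (3 mm) rise 18 mm above the bench. Fixed. Origin: centre of the underside; z up.
- spray_can: Bystander: upright aerosol can, 66 mm diameter, 196 mm high, loose, standing beside the trays. Origin: centre of its underside; z up along its axis.
- lifting_block: Bystander: red steel lifting block 52 x 125 mm, 46 mm high (long side along its y), with a steel eye bolt on top, 128 mm high in all; loose, 2.2 kg. Origin: centre of its underside.
Things that resemble listed ones, but are neither listed nor needed, are in the scene too. What is shaped like the guide_bushing but pink is not meant.

How it is judged:
At the end, for the whole second after the job is handed in: Each of the five parts alone in a compartment of its tray (within 36 mm of its middle along the row, 55 mm across), on the floor (4 mm), upright (0.12 rad), at rest (0.02 m/s); long leader pin, spray can and lifting block moved under 20 mm and upright (0.12 rad) (((y of locating_ring in the frame of tray_three between -0.119 and -0.047 m and y of sprue_bushing in the frame of tray_three between -0.036 and 0.036 m and y of short_leader_pin in the frame of tray_three between 0.047 and 0.119 m) or (y of locating_ring in the frame of tray_three between -0.119 and -0.047 m and y of short_leader_pin in the frame of tray_three between -0.036 and 0.036 m and y of sprue_bushing in the frame of tray_three between 0.047 and 0.119 m) or (y of sprue_bushing in the frame of tray_three between -0.119 and -0.047 m and y of locating_ring in the frame of tray_three between -0.036 and 0.036 m and y of short_leader_pin in the frame of tray_three between 0.047 and 0.119 m) or (y of sprue_bushing in the frame of tray_three between -0.119 and -0.047 m and y of short_leader_pin in the frame of tray_three between -0.036 and 0.036 m and y of locating_ring in the frame of tray_three between 0.047 and 0.119 m) or (y of short_leader_pin in the frame of tray_three between -0.119 and -0.047 m and y of locating_ring in the frame of tray_three between -0.036 and 0.036 m and y of sprue_bushing in the frame of tray_three between 0.047 and 0.119 m) or (y of short_leader_pin in the frame of tray_three between -0.119 and -0.047 m and y of sprue_bushing in the frame of tray_three between -0.036 and 0.036 m and y of locating_ring in the frame of tray_three between 0.047 and 0.119 m)) and ((y of guide_bushing in the frame of tray_two between -0.0775 and -0.0055 m and y of support_pillar in the frame of tray_two between 0.0055 and 0.0775 m) or (y of support_pillar in the frame of tray_two between -0.0775 and -0.0055 m and y of guide_bushing in the frame of tray_two between 0.0055 and 0.0775 m)) and x of locating_ring in the frame of tray_three between -0.055 and 0.055 m and z of locating_ring in the frame of tray_three between 0 and 0.008 m and angle between each of locating_ring, sprue_bushing, short_leader_pin, guide_bushing, support_pillar, long_leader_pin, spray_can, lifting_block's own z axis and vertical below 0.12 rad and linear speed of each of locating_ring, sprue_bushing, short_leader_pin, guide_bushing, support_pillar below 0.02 m/s and x of sprue_bushing in the frame of tray_three between -0.055 and 0.055 m and z of sprue_bushing in the frame of tray_three between 0 and 0.008 m and x of short_leader_pin in the frame of tray_three between -0.055 and 0.055 m and z of short_leader_pin in the frame of tray_three between 0 and 0.008 m and x of guide_bushing in the frame of tray_two between -0.055 and 0.055 m and z of guide_bushing in the frame of tray_two between 0 and 0.008 m and x of support_pillar in the frame of tray_two between -0.055 and 0.055 m and z of support_pillar in the frame of tray_two between 0 and 0.008 m and distance of each of long_leader_pin, spray_can, lifting_block from where it was at the start of the episode below 0.02 m); the robot touches nothing.
It fails at once if the long leader pin, the spray can or the lifting block is moved by 20 mm or more (distance of any of long_leader_pin, spray_can, lifting_block from where it was at the start of the episode above 0.02 m).
It fails at once if one of the parts or bystanders is knocked over or laid on its side (angle between any of locating_ring, sprue_bushing, short_leader_pin, guide_bushing, support_pillar, long_leader_pin, spray_can, lifting_block's own z axis and vertical above 0.8 rad).
It fails at once if a kit part is dropped: it falls, free of the fingers, faster than 0.6 m/s (a fall of about 18 mm) ((contact force between the fingers and locating_ring below 0.2 N and linear speed of locating_ring above 0.6 m/s) or (contact force between the fingers and sprue_bushing below 0.2 N and linear speed of sprue_bushing above 0.6 m/s) or (contact force between the fingers and short_leader_pin below 0.2 N and linear speed of short_leader_pin above 0.6 m/s) or (contact force between the fingers and guide_bushing below 0.2 N and linear speed of guide_bushing above 0.6 m/s) or (contact force between the fingers and support_pillar below 0.2 N and linear speed of support_pillar above 0.6 m/s)).
It also fails if it takes over 115 s, if anything falls off the work surface, if the arm or the gripper's body presses on something with over 40 N, if the wrist force passes 120 N, or if a joint passes its speed limit or range.

## Working session

There is one attempt and no reset: what is moved stays moved. The work goes in short steps, Python scripts to look and compute and a tool call to move; the robot and the scene stay as the last step left them, time stands still between calls to the robot, and variables do not carry over. Pictures are saved under pics/ and viewed, at most 14 in all, crops included, and the job is handed in when it is done.

```bash
mkdir -p pics; ls; python3 - <<'E'
from cell import monitor, optics
import cv2,numpy as np
s=monitor.sense();print(s)
for n in("scene","top"):
    o=optics.snapshot(n);cv2.imwrite(f"pics/{n}0.png",o["color"][...,::-1]);np.savez(f"{n}0.npz",**o)
    print(n,o["camera_matrix"],o["R"],o["t"])
E
```

```text
pics
{'time': 0.0, 'qpos': array([-1.30981781e+00,  4.87503449e-02,  9.75682038e-02,  1.62195679e+00,
       -7.02352385e-06,  1.44299420e+00]), 'dq': array([ 0.00014251,  0.00086562,  0.00096744,  0.00161107,  0.00089604,
       -0.00154576]), 'effort': array([-1.02821218e-04, -3.38779950e+01,  3.20015860e+01,  2.02211511e-02,
       -3.11014419e-04,  1.64607389e-06]), 'eef_pos': array([ 0.19883262, -0.48522999,  0.22600249]), 'ee_rot': array([[ 9.25372042e-01,  3.79059638e-01, -6.11239084e-04],
       [ 3.79060019e-01, -9.25369325e-01,  2.26146830e-03],
       [ 2.91609458e-04, -2.32439584e-03, -9.99997256e-01]]), 'contact_force': array([-0.17149599,  0.36774723, -0.86142783]), 'moment': array([-0.01912027,  0.01232689, -0.01736866]), 'finger_force': 0.0, 'opening': 0.08546877574570143}
scene [[366.57856287   0.         315.08914774]
 [  0.         366.57856287 196.30838161]
 [  0.           0.           1.        ]] [[ 0.70348643  0.71055632 -0.0147159 ]
 [ 0.5110385  -0.52012652 -0.68433037]
 [-0.4939094   0.47389674 -0.72902359]] [-0.37762027 -0.25663384  1.19306849]
top [[379.45560935   0.         319.86797791]
 [  0.         379.45560935 199.34180629]
 [  0.           0.           1.        ]] [[ 0.01588767 -0.99985404 -0.00628269]
 [-0.99333216 -0.01506583 -0.11429888]
 [ 0.11418754  0.00805674 -0.99342654]] [-0.0209196   0.53747358  0.96710507]
```

View pics/top0.png

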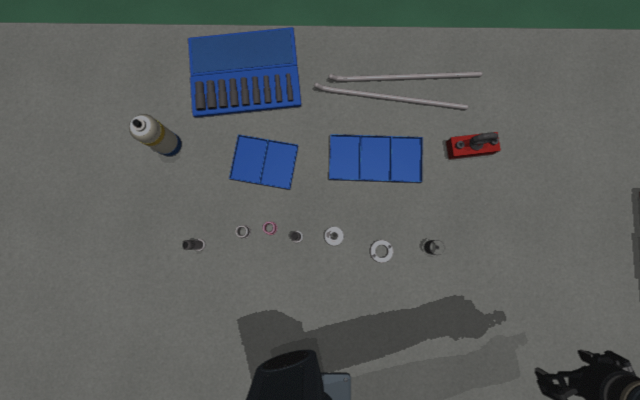

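View pics/scene0.png

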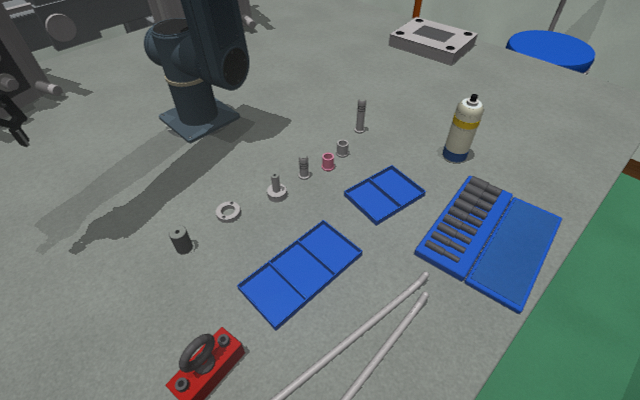

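The top view shows, along the front row: long pin (195,244), guide bushing (242,231), pink decoy (270,228), short pin (296,236), sprue bushing (334,236), ring (381,251) and pillar (433,247). The two-tray is at about (264,162), the three-tray at (376,158), the can at (155,133) and the red block at (474,145). The scene view has the same items in the same order.

```bash
cat > h.py <<'E'
import numpy as np,cv2
def cloud(o):
    K=o["camera_matrix"];z=o["range_z"];v,u=np.mgrid[:400,:640]
    c=np.stack([(u-K[0,2])/K[0,0]*z,(v-K[1,2])/K[1,1]*z,z],-1)
    return (c-o["t"])@o["R"], z>0
def tri(pt,ps):
    "triangulate from pixel in top and scene"
    P=[];
    for n in("top0","scene0"):
        o=np.load(n+".npz");P.append(o["camera_matrix"]@np.c_[o["R"],o["t"]])
    X=cv2.triangulatePoints(P[0],P[1],np.float64(pt),np.float64(ps)).ravel();return X[:3]/X[3]
E
python3 - <<'E'
from h import *
np.set_printoptions(precision=4,suppress=True)
W={}
for n in("top0","scene0"):
    o=np.load(n+".npz");W[n]=cloud(o)
t,ok=W["top0"]
pix=dict(long=(195,244),gb=(242,231),pink=(270,228),short=(296,236),spr=(334,236),ring=(381,251),pil=(433,247))
for k,(u,v) in pix.items():
    c=t[v,u,:2]
    for n,(w,m) in W.items():
        d=np.hypot(*(w[...,:2]-c).transpose(2,0,1))
        p=w[m&(d<.05)&(w[...,2]>.004)]
        zt=np.percentile(p[:,2],97) if len(p) else 0
        q=p[p[:,2]>zt-.006]
        print(k,n,c,len(p),"ztop",zt,"top ctr",q.mean(0)[:2],"mid",(q.max(0)+q.min(0))[:2]/2,"all mid",(p.max(0)+p.min(0))[:2]/2, "ext",np.ptp(p,axis=0)[:2])
for n in W:
    o=np.load(n+".npz");w,m=W[n];c=o["color"].astype(int)
    b=(m&(c[...,2]>100)&(c[...,0]<90)&(c[...,2]>c[...,1]+40)).astype(np.uint8)
    N,L,S,_=cv2.connectedComponentsWithStats(b)
    for i in range(1,N):
        if S[i,4]>300:
            p=w[L==i];p=p[p[:,2]<.03];r=cv2.minAreaRect(p[:,:2].astype(np.float32)*1000);print(n,S[i],r,"floor z",np.median(p[:,2]))
# crops
a=np.load("top0.npz")["color"][215:265,170:450,::-1];b=np.load("scene0.npz")["color"][85:265,160:380,::-1]
cv2.imwrite("pics/c1.png",np.vstack([cv2.resize(a,(784,140),interpolation=2),cv2.resize(b,(550,450),interpolation=2)if 0 else cv2.copyMakeBorder(cv2.resize(b,(550,450),interpolation=2),0,0,0,234,0)]))
E
```

```text
long top0 [0.4163 0.2968] 318 ztop 0.1096241292974537 top ctr [0.4145 0.3042] mid [0.415  0.3059] all mid [0.4165 0.2938] ext [0.0955 0.0898]
long scene0 [0.4163 0.2968] 257 ztop 0.10733349296341463 top ctr [0.422  0.3052] mid [0.4197 0.3095] all mid [0.4201 0.3079] ext [0.029 0.026]
gb top0 [0.4524 0.1953] 215 ztop 0.043704718296832784 top ctr [0.451  0.1899] mid [0.4513 0.1898] all mid [0.451  0.1935] ext [0.088  0.0938]
gb scene0 [0.4524 0.1953] 180 ztop 0.04038489355126447 top ctr [0.4557 0.1901] mid [0.4551 0.1916] all mid [0.4559 0.1903] ext [0.0329 0.0343]
pink top0 [0.4615 0.1202] 204 ztop 0.04363668931483646 top ctr [0.4619 0.1202] mid [0.4614 0.1201] all mid [0.4604 0.1214] ext [0.0884 0.0945]
pink scene0 [0.4615 0.1202] 185 ztop 0.0404696932102944 top ctr [0.466  0.1204] mid [0.4665 0.1205] all mid [0.4668 0.1199] ext [0.0345 0.0317]
short top0 [0.4404 0.0463] 222 ztop 0.06941323125317549 top ctr [0.44  0.048] mid [0.4402 0.0494] all mid [0.4415 0.0458] ext [0.0956 0.0937]
short scene0 [0.4404 0.0463] 195 ztop 0.06702675002257791 top ctr [0.4481 0.0454] mid [0.4455 0.0479]
[... 1558 characters left out ...]
, 89.86083984375) floor z 0.0057416707846910785
scene0 [ 509   30   86   39 2234] ((520.2828369140625, 1646.456787109375), (368.657958984375, 569.9635620117188), 16.92728614807129) floor z -0.10086774121820588
scene0 [ 344  165   82   57 2062] ((636.8233642578125, 144.93240356445312), (168.4462890625, 139.1417236328125), 81.42389678955078) floor z 0.0033180230618325103
scene0 [ 415  176  147  136 8482] ((894.88330078125, 216.27511596679688), (235.14434814453125, 320.18463134765625), 6.826807022094727) floor z 0.016046582981094834
scene0 [ 237  220  125  107 5559] ((651.1798706054688, -156.0452880859375), (256.06329345703125, 136.9408721923828), 88.80094146728516) floor z 0.003169028262130627
```

View pics/c1.png

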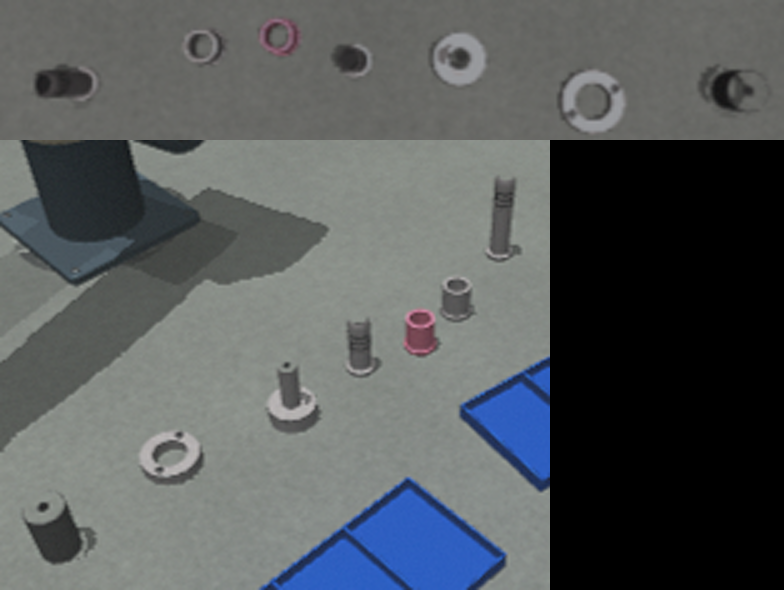

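Crop: the ring's two recesses, the sprue bushing shank up, the short pin at (360,345) versus the tall one at (500,215), and the pillar are all identified. Bushing candidates are grey (real) and pink (decoy). The two views agree to about 5 mm. Next I move above the pillar, turned so the fingers close along x, and refine with the wrist camera.

The manual's scale: shifts go in shares of 0.5 m and turns go in shares of 4 rad. Converting my numbers, 0.275 m is 0.55, -0.05 m is -0.1, -1.182 rad is -0.2955.

jog_arm --ticks '[0, 0, -0.0375, 0.08, -0.02, 0, 0.085, 0, 0, -0.075, 0.16, -0.04, 0, 0.085, 0, 0, -0.1125, 0.24, -0.06, 0, 0.085, 0, 0, -0.15, 0.32, -0.1, 0, 0.085, 0, 0, -0.1875, 0.4, -0.12, 0, 0.085, 0, 0, -0.225, 0.48, -0.14, 0, 0.085, 0, 0, -0.2625, 0.55, -0.164, 0, 0.085, 0, 0, -0.2955, 0.55, -0.164, 0, 0.085, 0, 0, -0.2955, 0.55, -0.164, 0, 0.085, 0, 0, -0.2955, 0.55, -0.164, 0, 0.085]' --grip_n 60

```text
time: 1.1
eef_pos: [0.4221, -0.3056, 0.2267]
ee_rot: [[0.003, 1.0, -0.001], [1.0, -0.003, 0.0], [0.0, -0.001, -1.0]]
contact_force: [0.4, 0.3, 0.4]
opening: 0.0847
finger_force: 0.0
```

```bash
cat >> h.py <<'E'
def wrist(name):
    from cell import monitor,optics
    s=monitor.sense();o=dict(optics.snapshot("wrist"));H=o["hand_eye"]
    Rw=s["ee_rot"]@H[:3,:3];tw=s["ee_rot"]@H[:3,3]+s["eef_pos"]
    o["R"]=Rw.T;o["t"]=-Rw.T@tw;np.savez(name+".npz",**o);cv2.imwrite(f"pics/{name}.png",o["color"][...,::-1]);return o
def top_circle(o,c,rad,zlo):
    w,m=cloud(o);d=np.hypot(*(w[...,:2]-np.array(c)).transpose(2,0,1))
    p=w[m&(d<rad)&(w[...,2]>zlo)]
    if len(p)<10: return None
    zt=np.percentile(p[:,2],95);q=p[abs(p[:,2]-zt)<.004]
    (x,y),r=cv2.minEnclosingCircle(q[:,:2].astype(np.float32)*1000);return len(q),np.round([x,y,r,zt*1000],1)
E
python3 - <<'E'
from h import *
o=wrist("w1");print(o["hand_eye"]);print(top_circle(o,(.423,-.3055),.04,.03));w,m=cloud(o);print(np.percentile(w[m][:,2],[5,25,50,75,95]))
E
```

```text
[[-5.77373306e-04 -9.53343304e-01 -3.01887746e-01  7.72488242e-02]
 [ 9.99999728e-01 -4.11968351e-04 -6.11571297e-04  1.04232157e-04]
 [ 4.58669204e-04 -3.01888017e-01  9.53343283e-01 -1.45769800e-01]
 [ 0.00000000e+00  0.00000000e+00  0.00000000e+00  1.00000000e+00]]
(3006, array([ 422.2, -289.7,   28.1,  327.2]))
[-0.00225908 -0.00141444 -0.00069813  0.0033184   0.3154896 ]
```

View pics/w1.png

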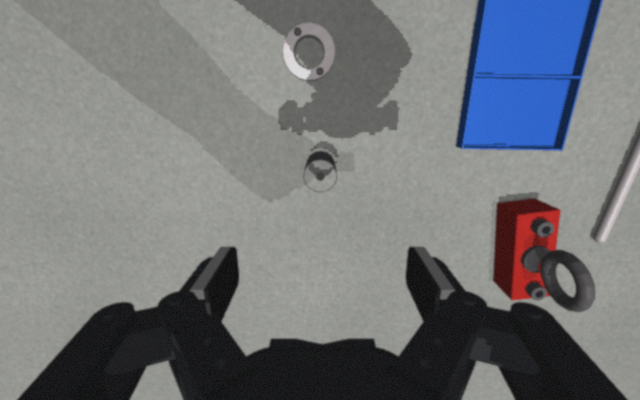

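The wrist view shows the pillar at (320,172) straight ahead of the fingers, the ring at (308,50), the three-tray at upper right and the red block at (528,248). Next I fit the circles, leaving the fingers out.

```bash
sed -i 's/(w\[...,2\]>zlo)\]/(w[...,2]>zlo)\&(w[...,2]<.15)]/' h.py; python3 - <<'E'
from h import *
o=np.load("w1.npz");print(top_circle(o,(.423,-.3055),.035,.04),top_circle(o,(.408,-.175),.045,.008))
w,m=cloud(o)
for nm in("w1","top0","scene0"):
    o=np.load(nm+".npz");w,m=cloud(o);c=o["color"].astype(int)
    q=w[m&(c[...,0]>c[...,1]+60)&(w[...,2]>.035)&(w[...,2]<.06)&(w[...,0]>.55)&(w[...,1]<-.2)&(w[...,0]<.85)]
    if len(q):print(nm,"block",cv2.minAreaRect(q[:,:2].astype(np.float32)*1000))
    q=w[m&(w[...,2]>.1)&(w[...,2]<.25)&(w[...,0]>.5)&(w[...,1]>.2)&(w[...,0]<.85)&(w[...,1]<.6)]
    if len(q):print(nm,"can",q[:,:2].min(0),q[:,:2].max(0))
E
```

```text
(159, array([ 419.3, -306.7,   19. ,   59.9])) (1631, array([ 407. , -174.8,   29.8,   15.3]))
w1 block ((690.1098022460938, -416.8378601074219), (52.68727493286133, 125.33162689208984), 7.4734392166137695)
top0 block ((688.9551391601562, -417.12628173828125), (49.62839126586914, 123.8104476928711), 6.939425468444824)
top0 can [0.65275813 0.36930244] [0.71812578 0.43424706]
scene0 block ((691.9613647460938, -416.5582275390625), (52.29533767700195, 124.01802062988281), 7.441113471984863)
scene0 can [0.65935109 0.37096282] [0.72294658 0.42579088]
```

In the tool's units: 0.193 m is 0.386, -0.001 m is -0.002.

jog_arm --ticks '[0, 0, 0, 0, -0.002, 0.08, 0.085, 0, 0, 0, 0, -0.002, 0.16, 0.085, 0, 0, 0, 0, -0.002, 0.24, 0.085, 0, 0, 0, 0, -0.002, 0.3, 0.085, 0, 0, 0, 0, -0.002, 0.35, 0.085, 0, 0, 0, 0, -0.002, 0.386, 0.085, 0, 0, 0, 0, -0.002, 0.386, 0.085, 0, 0, 0, 0, -0.002, 0.386, 0.06, 0, 0, 0, 0, -0.002, 0.386, 0.05]'

```text
time: 2.05
eef_pos: [0.4221, -0.3069, 0.0359]
ee_rot: [[0.001, 1.0, 0.002], [1.0, -0.001, -0.002], [-0.002, 0.002, -1.0]]
contact_force: [0.8, 0.1, 0.1]
opening: 0.0587
finger_force: 0.0
```

jog_arm --ticks '[0, 0, 0, 0, 0, 0, 0.045, 0, 0, 0, 0, 0, 0, 0.03, 0, 0, 0, 0, 0, 0, 0.03, 0, 0, 0, 0, 0, 0, 0.03, 0, 0, 0, 0, 0, 0, 0.03, 0, 0, 0, 0, 0, 0, 0.03]' --grip_n 60

```text
time: 2.65
eef_pos: [0.4216, -0.3067, 0.0362]
ee_rot: [[0.0, 1.0, 0.001], [1.0, -0.0, -0.003], [-0.003, 0.001, -1.0]]
contact_force: [-2.6, -0.0, 5.6]
opening: 0.035
finger_force: 59.4
```

In the tool's units: -0.12 m is -0.24, -0.08 m is -0.16.

jog_arm --ticks '[0, 0, 0, 0, 0, -0.02, 0.03, 0, 0, 0, 0, 0, -0.08, 0.03, 0, 0, 0, 0, 0, -0.16, 0.03, 0, 0, 0, 0, 0, -0.24, 0.03, 0, 0, 0, 0, 0, -0.24, 0.03]'

```text
time: 3.15
eef_pos: [0.4246, -0.3082, 0.1611]
ee_rot: [[-0.0, 1.0, 0.009], [1.0, 0.0, -0.008], [-0.008, 0.009, -1.0]]
contact_force: [2.1, -0.2, -2.9]
opening: 0.0354
finger_force: 60.8
```

```bash
python3 - <<'E'
from h import *
wrist("w2")
E
```

```text
(no output)
```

View pics/w2.png

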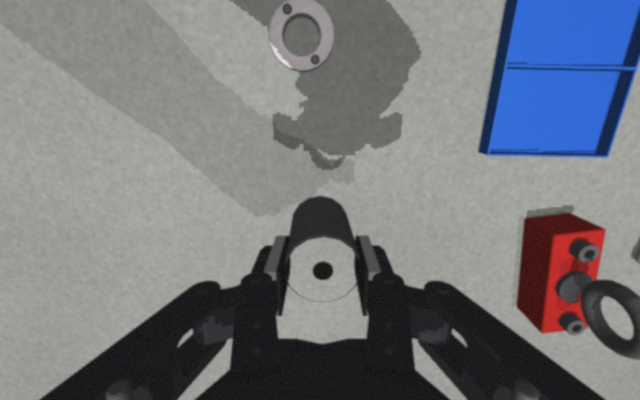

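The pillar is held squarely between the pads (hole at (322,270)). I carry it to tray two.

In the tool's units: 0.38 m is 0.76, 0.34 m is 0.68.

jog_arm --ticks '[0, 0, 0, 0.04, 0.02, 0, 0.03, 0, 0, 0, 0.12, 0.06, 0, 0.03, 0, 0, 0, 0.2, 0.1, 0, 0.03, 0, 0, 0, 0.28, 0.14, 0, 0.03, 0, 0, 0, 0.36, 0.18, 0, 0.03, 0, 0, 0, 0.44, 0.22, 0, 0.03, 0, 0, 0, 0.52, 0.26, 0, 0.03, 0, 0, 0, 0.6, 0.3, 0, 0.03, 0, 0, 0, 0.68, 0.34, 0, 0.03, 0, 0, 0, 0.76, 0.38, 0, 0.03]'

```text
time: 4.2
eef_pos: [0.6102, 0.0763, 0.1506]
ee_rot: [[-0.0, 1.0, -0.006], [1.0, 0.0, 0.0], [0.0, -0.006, -1.0]]
contact_force: [0.6, -0.9, -3.8]
opening: 0.035
finger_force: 60.6
```

jog_arm --ticks '[0, 0, 0, 0.05, 0.03, 0, 0.03, 0, 0, 0, 0.06, 0.036, 0, 0.03, 0, 0, 0, 0.06, 0.036, 0, 0.03, 0, 0, 0, 0.06, 0.036, 0, 0.03]'

```text
time: 4.6
eef_pos: [0.628, 0.1035, 0.1521]
ee_rot: [[0.0, 1.0, -0.004], [1.0, -0.0, -0.001], [-0.001, -0.004, -1.0]]
contact_force: [0.2, -0.1, -4.2]
opening: 0.0351
finger_force: 60.9
```

```bash
cat >> h.py <<'E'
def to(x,y,z):
    from cell import monitor
    s=monitor.sense();print("eef",s["eef_pos"].round(4),"move",(s["ee_rot"].T@(np.array([x,y,z])-s["eef_pos"])).round(4),"open",round(s["opening"],4),"ff",round(s["finger_force"],1))
E
python3 - <<'E'
from h import *
o=wrist("w3");to(.6315,.1025,.046)
w,m=cloud(o);c=o["color"].astype(int)
b=m&(c[...,2]>c[...,0]+50)&(w[...,2]<.03)&(w[...,0]<.72)
p=w[b];print(len(p),np.median(p[:,2]),cv2.minAreaRect(p[:,:2].astype(np.float32)*1000), p[:,:2].min(0),p[:,:2].max(0))
E
```

```text
eef [0.6283 0.1031 0.1528] move [-0.0006  0.0035  0.1068] open 0.0348 ff 60.9
25039 0.0030425616728461087 ((633.343505859375, 58.75432586669922), (340.37347412109375, 135.66424560546875), 82.78075408935547) [ 0.56556174 -0.1119611 ] [0.71992165 0.23476011]
```

View pics/w3.png

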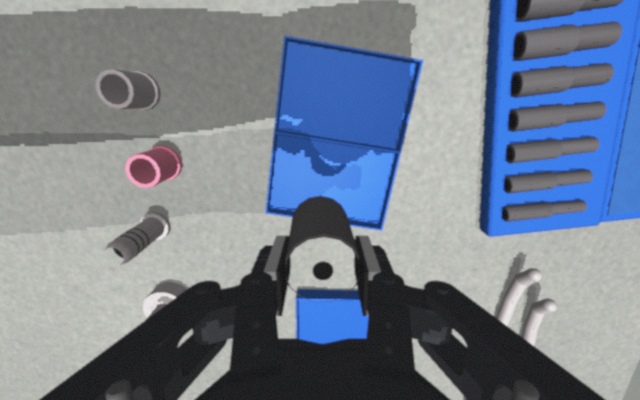

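The wrist view shows tray two's rim corners at (287,38), (421,61), (382,228) and (268,213), with the divider from (275,132) to (402,150). Now I cast the corners onto the rim plane.

```bash
cat >> h.py <<'E'
def ray(o,px,z):
    K=o["camera_matrix"];d=np.c_[(np.float64(px)-K[:2,2])/K[0,0],np.ones(len(px))]@o["R"];c=-o["R"].T@o["t"]
    return c+d*((z-c[2])/d[:,2])[:,None]
E
python3 - <<'E'
from h import *
for n,px in(("w3",[(287,38),(421,61),(382,228),(268,213)]),("top0",[(237,136),(298,147),(292,188),(230,180)])):
    o=np.load(n+".npz");p=ray(o,px,.018)[:,:2];print(p.round(4),p.mean(0),[np.linalg.norm(p[i]-p[i-1]).round(4) for i in range(4)])
E
```

```text
[[0.5974 0.2329]
 [0.7146 0.2145]
 [0.6902 0.0544]
 [0.5718 0.0712]] [0.64350403 0.14324787] [np.float64(0.1637), np.float64(0.1186), np.float64(0.162), np.float64(0.1196)]
[[0.7092 0.2156]
 [0.6809 0.049 ]
 [0.5686 0.0625]
 [0.5878 0.2295]] [0.63661489 0.13915906] [np.float64(0.1222), np.float64(0.169), np.float64(0.1132), np.float64(0.1681)]
```

In the tool's units: 0.107 m is 0.214, 0.1 m is 0.2.

jog_arm --ticks '[0, 0, 0, -0.002, 0.01, 0.06, 0.03, 0, 0, 0, -0.002, 0.01, 0.12, 0.03, 0, 0, 0, -0.002, 0.01, 0.17, 0.03, 0, 0, 0, -0.002, 0.01, 0.2, 0.03, 0, 0, 0, -0.002, 0.01, 0.214, 0.03, 0, 0, 0, -0.002, 0.01, 0.214, 0.03, 0, 0, 0, -0.002, 0.01, 0.214, 0.03]'

```text
time: 5.35
eef_pos: [0.6354, 0.1031, 0.0488]
ee_rot: [[0.0, 1.0, 0.003], [1.0, -0.0, 0.0], [0.0, 0.003, -1.0]]
contact_force: [-0.1, -0.5, -3.6]
opening: 0.0353
finger_force: 61.0
```

In the tool's units: 0.007 m is 0.014, 0.006 m is 0.012.

jog_arm --ticks '[0, 0, 0, 0, 0, 0.006, 0.03, 0, 0, 0, 0, 0, 0.01, 0.03, 0, 0, 0, 0, 0, 0.012, 0.03, 0, 0, 0, 0, 0, 0.014, 0.03, 0, 0, 0, 0, 0, 0.014, 0.03]'

```text
time: 5.85
eef_pos: [0.6345, 0.1034, 0.0404]
ee_rot: [[-0.0, 1.0, 0.0], [1.0, 0.0, 0.0], [0.0, 0.0, -1.0]]
contact_force: [0.7, -0.6, -4.2]
opening: 0.035
finger_force: 61.1
```

In the tool's units: 0.002 m is 0.004, 0.001 m is 0.002.

jog_arm --ticks '[0, 0, 0, 0, 0, 0.002, 0.03, 0, 0, 0, 0, 0, 0.004, 0.03, 0, 0, 0, 0, 0, 0.004, 0.03]'

```text
time: 6.15
eef_pos: [0.6346, 0.1034, 0.0402]
ee_rot: [[-0.0, 1.0, 0.001], [1.0, 0.0, 0.0], [0.0, 0.001, -1.0]]
contact_force: [-5.0, 0.9, 5.0]
opening: 0.0352
finger_force: 61.8
```

Floor contact. I release, rise, and head for the ring at (0.407,-0.175).

In the tool's units: -0.13 m is -0.26, -0.1 m is -0.2.

jog_arm --ticks '[0, 0, 0, 0, 0, 0, 0.045, 0, 0, 0, 0, 0, 0, 0.06, 0, 0, 0, 0, 0, 0, 0.07, 0, 0, 0, 0, 0, 0, 0.07, 0, 0, 0, 0, 0, -0.06, 0.07, 0, 0, 0, 0, 0, -0.12, 0.075, 0, 0, 0, 0, 0, -0.2, 0.08, 0, 0, 0, 0, 0, -0.26, 0.08, 0, 0, 0, 0, 0, -0.26, 0.08]'

```text
time: 7.05
eef_pos: [0.6379, 0.1035, 0.1752]
ee_rot: [[-0.0, 1.0, 0.012], [1.0, 0.0, 0.001], [0.001, 0.012, -1.0]]
contact_force: [0.2, -0.1, 0.4]
opening: 0.0796
finger_force: 0.0
```

jog_arm --ticks '[0, 0, 0, -0.08, -0.06, 0, 0.075, 0, 0, 0, -0.16, -0.12, 0, 0.075, 0, 0, 0, -0.24, -0.2, 0, 0.075, 0, 0, 0, -0.32, -0.26, 0, 0.075, 0, 0, 0, -0.4, -0.32, 0, 0.075, 0, 0, 0, -0.48, -0.4, 0, 0.075, 0, 0, 0, -0.556, -0.456, 0, 0.075, 0, 0, 0, -0.556, -0.456, 0, 0.075, 0, 0, 0, -0.556, -0.456, 0, 0.075]'

```text
time: 7.95
eef_pos: [0.4055, -0.1758, 0.1677]
ee_rot: [[0.004, 1.0, -0.0], [1.0, -0.004, 0.0], [0.0, -0.0, -1.0]]
contact_force: [0.8, 0.5, -0.8]
opening: 0.0752
finger_force: 0.0
```

```bash
python3 - <<'E'
from h import *
o=wrist("w4");to(.407,-.175,.04)
print(top_circle(o,(.407,-.175),.045,.008),"spr",top_circle(o,(.4435,-.048),.04,.05),"head",top_circle(o,(.4435,-.048),.04,.012))
E
```

```text
eef [ 0.4063 -0.1747  0.1678] move [-0.0004  0.0006  0.1278] open 0.0749 ff 0.0
(1622, array([ 406.9, -174.6,   29.9,   15. ])) spr (97, array([441.3, -52.3,   8.5,  72.5])) head (56, array([442.2, -52.1,   9.1,  65.2]))
```

View pics/w4.png

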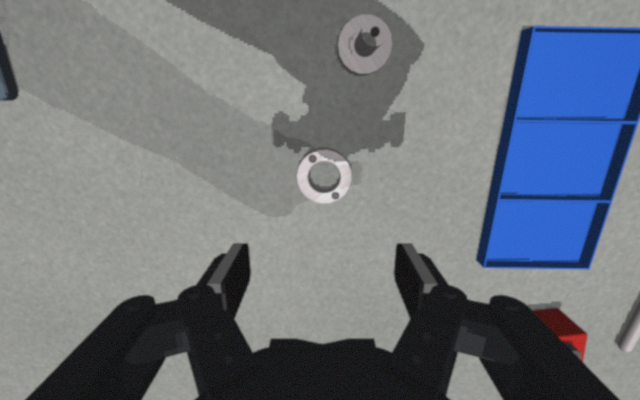

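The wrist view shows the ring at (325,175), ahead of the open pads, whose tips are at (240,250) and (405,250). The sprue bushing is at (365,43). I measure how far the tips reach at this opening.

```bash
python3 - <<'E'
from h import *
from cell import monitor
s=monitor.sense();o=np.load("w4.npz");w,m=cloud(o);t=(w-s["eef_pos"])@s["ee_rot"]
q=t[m&(w[...,2]>.08)&(abs(t[...,0])<.02)&(abs(t[...,1])>.03)&(abs(t[...,1])<.07)]
print(len(q),np.percentile(q[:,2],[50,90,99,100]),q[:,1].min(),q[:,1].max())
E
```

```text
29031 [-0.07049795 -0.04117047 -0.01828703 -0.01167805] -0.06999240043404724 0.06941037399235053
```

In the tool's units: 0.144 m is 0.288, 0.08 m is 0.16.

jog_arm --ticks '[0, 0, 0, 0, 0.002, 0.08, 0.075, 0, 0, 0, 0, 0.002, 0.16, 0.075, 0, 0, 0, 0, 0.002, 0.22, 0.075, 0, 0, 0, 0, 0.002, 0.26, 0.075, 0, 0, 0, 0, 0.002, 0.284, 0.072, 0, 0, 0, 0, 0.002, 0.288, 0.07, 0, 0, 0, 0, 0.002, 0.288, 0.068, 0, 0, 0, 0, 0.002, 0.288, 0.066, 0, 0, 0, 0, 0.002, 0.288, 0.066]'

```text
time: 8.9
eef_pos: [0.4087, -0.1753, 0.0258]
ee_rot: [[-0.0, 1.0, 0.003], [1.0, 0.0, -0.002], [-0.002, 0.003, -1.0]]
contact_force: [0.7, 0.1, -0.7]
opening: 0.0659
finger_force: 0.0
```

In the tool's units: 0.008 m is 0.016, 0.007 m is 0.014.

jog_arm --ticks '[0, 0, 0, 0, 0, 0.008, 0.066, 0, 0, 0, 0, 0, 0.014, 0.066, 0, 0, 0, 0, 0, 0.016, 0.066, 0, 0, 0, 0, 0, 0.016, 0.066]'

```text
time: 9.3
eef_pos: [0.407, -0.1746, 0.0158]
ee_rot: [[0.0, 1.0, -0.001], [1.0, -0.0, 0.0], [0.0, -0.001, -1.0]]
contact_force: [0.6, -0.5, 0.2]
opening: 0.0658
finger_force: 0.0
```

In the tool's units: 0.004 m is 0.008, 0.003 m is 0.006.

jog_arm --ticks '[0, 0, 0, 0, 0, 0.004, 0.066, 0, 0, 0, 0, 0, 0.006, 0.066, 0, 0, 0, 0, 0, 0.008, 0.066, 0, 0, 0, 0, 0, 0.008, 0.066]'

```text
time: 9.7
eef_pos: [0.4073, -0.1746, 0.012]
ee_rot: [[-0.0, 1.0, -0.0], [1.0, 0.0, 0.0], [0.0, -0.0, -1.0]]
contact_force: [0.1, 0.5, -0.5]
opening: 0.066
finger_force: 0.0
```

jog_arm --ticks '[0, 0, 0, 0, 0, 0, 0.062, 0, 0, 0, 0, 0, 0, 0.058, 0, 0, 0, 0, 0, 0, 0.055, 0, 0, 0, 0, 0, 0, 0.05, 0, 0, 0, 0, 0, 0, 0.05, 0, 0, 0, 0, 0, 0, 0.05]' --grip_n 60

```text
time: 10.3
eef_pos: [0.4074, -0.1747, 0.0122]
ee_rot: [[-0.0, 1.0, 0.0], [1.0, 0.0, -0.0], [-0.0, 0.0, -1.0]]
contact_force: [-1.0, -0.1, -0.5]
opening: 0.0503
finger_force: 0.0
```

jog_arm --ticks '[0, 0, 0, 0, 0, -0.02, 0.05, 0, 0, 0, 0, 0, -0.06, 0.05, 0, 0, 0, 0, 0, -0.12, 0.05, 0, 0, 0, 0, 0, -0.18, 0.05, 0, 0, 0, 0, 0, -0.24, 0.05, 0, 0, 0, 0, 0, -0.24, 0.05]'

```text
time: 10.9
eef_pos: [0.4105, -0.1766, 0.1382]
ee_rot: [[-0.0, 1.0, 0.009], [1.0, 0.0, -0.005], [-0.005, 0.009, -1.0]]
contact_force: [0.4, 0.1, 0.1]
opening: 0.0501
finger_force: 0.0
```

```bash
python3 - <<'E'
from h import *
wrist("w5");to(.6525,-.241,.13)
E
```

```text
eef [ 0.4094 -0.1759  0.1358] move [-0.0651  0.2431  0.0074] open 0.0503 ff 0.0
```

View pics/w5.png

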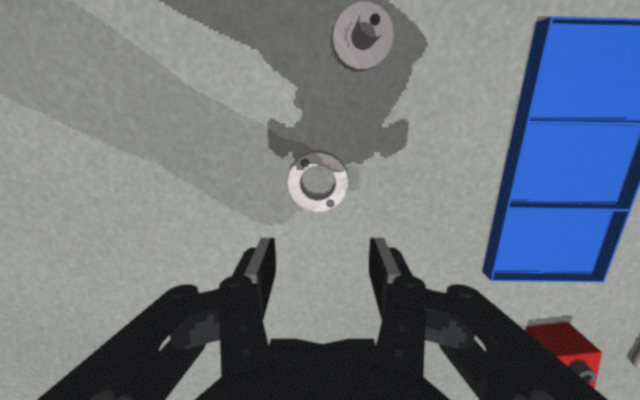

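The grasp missed: the ring at (318,182) still lies in place, and the pads closed above it with tips at (267,240) and (375,240). So the tips stand farther back than I assumed. I measure them, and where the pillar sat in the tool frame.

```bash
python3 - <<'E'
from h import *
import numpy as np
for n in("w5","w2"):
    o=np.load(n+".npz");K=o["camera_matrix"];H=o["hand_eye"];z=o["range_z"];v,u=np.mgrid[:400,:640]
    c=np.stack([(u-K[0,2])/K[0,0]*z,(v-K[1,2])/K[1,1]*z,z],-1);t=c@H[:3,:3].T+H[:3,3]
    print(n,K[0,0])
    for px in([(262,243),(265,255),(270,242),(274,245),(378,243),(373,245),(260,290)] if n=="w5" else [(322,270),(322,250),(322,290),(280,240),(285,238),(366,240),(300,270),(345,270)]):
        print(px,t[px[1],px[0]].round(4),z[px[1],px[0]].round(3))
E
```

```text
w5 291.2123417006992
(262, 243) [ 0.0111 -0.0294 -0.017 ] 0.143
(265, 255) [ 0.0108 -0.0258 -0.0281] 0.132
(270, 242) [ 0.0117 -0.0254 -0.0169] 0.143
(274, 245) [ 0.0053 -0.0252 -0.0079] 0.153
(378, 243) [ 0.0111  0.0275 -0.0168] 0.143
(373, 245) [ 0.0109  0.0248 -0.0187] 0.141
(260, 290) [ 0.0029 -0.0256 -0.0429] 0.121
w2 291.2123417006992
(322, 270) [-0.0001  0.     -0.0231] 0.14
(322, 250) [-0.0899 -0.      0.1621] 0.344
(322, 290) [-1.464e-01 -1.000e-04  1.636e-01] 0.362
(280, 240) [ 0.011  -0.0211 -0.0133] 0.146
(285, 238) [ 0.0107 -0.0189 -0.0105] 0.149
(366, 240) [ 0.0113  0.022  -0.0141] 0.145
(300, 270) [-0.1171 -0.0267  0.1623] 0.352
(345, 270) [-0.1184  0.028   0.1643] 0.355
```

```bash
python3 - <<'E'
from h import *
for n,op in(("w1",.085),("w4",.075),("w5",.050),("w2",.035),("w3",.035)):
    o=np.load(n+".npz");K=o["camera_matrix"];H=o["hand_eye"];z=o["range_z"];v,u=np.mgrid[:400,:640]
    c=np.stack([(u-K[0,2])/K[0,0]*z,(v-K[1,2])/K[1,1]*z,z],-1);t=c@H[:3,:3].T+H[:3,3]
    for s in(-1,1):
        q=t[(z>0)&(abs(t[...,0])<.014)&(s*t[...,1]>op/2-.004)&(s*t[...,1]<op/2+.012)&(t[...,2]<.03)]
        print(n,s,len(q),np.sort(q[:,2])[[-1,-4,-10,-40]].round(4))
E
```

```text
w1 -1 4615 [-0.0149 -0.0157 -0.0164 -0.0179]
w1 1 4665 [-0.0156 -0.0159 -0.0163 -0.018 ]
w4 -1 3977 [-0.0118 -0.0125 -0.0131 -0.0148]
w4 1 4027 [-0.0118 -0.0125 -0.013  -0.0146]
w5 -1 3012 [-0.0056 -0.0065 -0.0072 -0.0092]
w5 1 3051 [-0.0052 -0.0066 -0.0074 -0.0092]
w2 -1 3138 [0.0296 0.0287 0.0276 0.021 ]
w2 1 3057 [0.0288 0.028  0.0217 0.0059]
w3 -1 3153 [0.0296 0.0289 0.0269 0.0195]
w3 1 3050 [0.0298 0.0273 0.0222 0.0058]
```

The tips lie about 6 mm (50 mm open) to 15 mm (85 mm open) behind the reported TCP, so grasps must go about 20 mm lower. I retry the ring, feeling for the bench.

In the tool's units: 0.128 m is 0.256, 0.125 m is 0.25.

jog_arm --ticks '[0, 0, 0, 0.002, -0.004, 0.08, 0.07, 0, 0, 0, 0.002, -0.004, 0.16, 0.07, 0, 0, 0, 0.002, -0.004, 0.2, 0.07, 0, 0, 0, 0.002, -0.004, 0.23, 0.068, 0, 0, 0, 0.002, -0.004, 0.25, 0.068, 0, 0, 0, 0.002, -0.004, 0.256, 0.068, 0, 0, 0, 0.002, -0.004, 0.256, 0.068, 0, 0, 0, 0.002, -0.004, 0.256, 0.068]'

```text
time: 11.75
eef_pos: [0.406, -0.1741, 0.005]
ee_rot: [[0.0, 1.0, 0.001], [1.0, -0.0, -0.001], [-0.001, 0.001, -1.0]]
contact_force: [-0.5, -0.4, -0.3]
opening: 0.0681
finger_force: 0.0
```

jog_arm --ticks '[0, 0, 0, 0, 0, 0.004, 0.067, 0, 0, 0, 0, 0, 0.008, 0.067, 0, 0, 0, 0, 0, 0.008, 0.067]'

```text
time: 12.05
eef_pos: [0.4054, -0.1737, 0.0003]
ee_rot: [[-0.0, 1.0, 0.0], [1.0, 0.0, -0.0], [-0.0, 0.0, -1.0]]
contact_force: [-0.6, 0.8, 0.2]
opening: 0.067
finger_force: 0.0
```

In the tool's units: 0.003 m is 0.006, 0.002 m is 0.004.

jog_arm --ticks '[0, 0, 0, 0, 0, 0.004, 0.067, 0, 0, 0, 0, 0, 0.006, 0.067, 0, 0, 0, 0, 0, 0.006, 0.067]'

```text
time: 12.35
eef_pos: [0.4052, -0.1736, -0.0031]
ee_rot: [[0.0, 1.0, -0.001], [1.0, -0.0, 0.0], [0.0, -0.001, -1.0]]
contact_force: [0.1, -0.7, -0.5]
opening: 0.0672
finger_force: 0.0
```

jog_arm --ticks '[0, 0, 0, -0.002, 0.003, 0.004, 0.066, 0, 0, 0, -0.002, 0.003, 0.004, 0.066, 0, 0, 0, -0.002, 0.003, 0.004, 0.06, 0, 0, 0, -0.002, 0.003, 0.004, 0.055, 0, 0, 0, -0.002, 0.003, 0.004, 0.05, 0, 0, 0, -0.002, 0.003, 0.004, 0.05, 0, 0, 0, -0.002, 0.003, 0.004, 0.05]' --grip_n 60

```text
time: 13.05
eef_pos: [0.4073, -0.1748, -0.0039]
ee_rot: [[-0.0, 1.0, 0.001], [1.0, 0.0, -0.0], [-0.0, 0.001, -1.0]]
contact_force: [-1.2, 1.0, 4.9]
opening: 0.0576
finger_force: 62.9
```

In the tool's units: 0.245 m is 0.49, -0.09 m is -0.18.

jog_arm --ticks '[0, 0, 0, 0, 0, -0.02, 0.05, 0, 0, 0, 0, 0, -0.06, 0.05, 0, 0, 0, 0, 0, -0.12, 0.05, 0, 0, 0, -0.02, 0.06, -0.16, 0.05, 0, 0, 0, -0.04, 0.14, -0.18, 0.05, 0, 0, 0, -0.06, 0.22, -0.18, 0.05, 0, 0, 0, -0.08, 0.3, -0.18, 0.05, 0, 0, 0, -0.1, 0.38, -0.18, 0.05, 0, 0, 0, -0.12, 0.44, -0.18, 0.05, 0, 0, 0, -0.132, 0.49, -0.18, 0.05]'

```text
time: 14.05
eef_pos: [0.6529, -0.2411, 0.0836]
ee_rot: [[0.0, 1.0, -0.002], [1.0, -0.0, 0.0], [0.0, -0.002, -1.0]]
contact_force: [-0.3, -0.2, -2.0]
opening: 0.0579
finger_force: 64.9
```

jog_arm --ticks '[0, 0, 0, 0, 0, 0, 0.05, 0, 0, 0, 0, 0, 0, 0.05, 0, 0, 0, 0, 0, 0, 0.05]'

```text
time: 14.35
eef_pos: [0.6507, -0.2403, 0.0847]
ee_rot: [[0.0, 1.0, -0.002], [1.0, -0.0, 0.001], [0.001, -0.002, -1.0]]
contact_force: [-0.5, 0.4, -3.4]
opening: 0.0572
finger_force: 65.0
```

```bash
python3 - <<'E'
from h import *
wrist("w6");to(.6525,-.241,0)
E
```

```text
eef [ 0.6508 -0.2404  0.0852] move [-0.0007  0.0018  0.0852] open 0.0574 ff 65.0
```

View pics/w6.png

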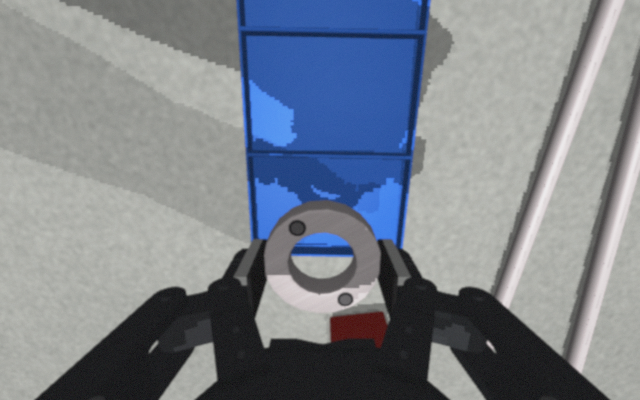

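The ring is held level. The tray's dividers run from (247,154) to (411,156) and (241,30) to (427,34), and its -y edge from (254,252) to (402,253).

```bash
python3 - <<'E'
from h import *
o=np.load("w6.npz");print(ray(o,[(241,30),(427,34),(247,154),(411,156),(254,252),(402,253)],.018).round(4))
E
```

```text
[[ 0.598  -0.1187  0.018 ]
 [ 0.7191 -0.1211  0.018 ]
 [ 0.5956 -0.1997  0.018 ]
 [ 0.716  -0.2012  0.018 ]
 [ 0.595  -0.2802  0.018 ]
 [ 0.716  -0.2811  0.018 ]]
```

In the tool's units: 0.082 m is 0.164, 0.079 m is 0.158.

jog_arm --ticks '[0, 0, 0, 0, 0.008, 0.04, 0.05, 0, 0, 0, 0, 0.008, 0.09, 0.05, 0, 0, 0, 0, 0.008, 0.13, 0.05, 0, 0, 0, 0, 0.008, 0.15, 0.05, 0, 0, 0, 0, 0.008, 0.158, 0.05, 0, 0, 0, 0, 0.008, 0.162, 0.05, 0, 0, 0, 0, 0.008, 0.164, 0.05, 0, 0, 0, 0, 0.008, 0.164, 0.05]'

```text
time: 15.2
eef_pos: [0.6567, -0.2411, 0.0047]
ee_rot: [[0.0, 1.0, 0.002], [1.0, -0.0, -0.001], [-0.001, 0.002, -1.0]]
contact_force: [-0.3, 0.6, -2.5]
opening: 0.0572
finger_force: 65.0
```

jog_arm --ticks '[0, 0, 0, 0, 0, 0.002, 0.05, 0, 0, 0, 0, 0, 0.004, 0.05, 0, 0, 0, 0, 0, 0.004, 0.05]'

```text
time: 15.5
eef_pos: [0.656, -0.2407, 0.0013]
ee_rot: [[-0.0, 1.0, 0.0], [1.0, 0.0, -0.0], [-0.0, 0.0, -1.0]]
contact_force: [-0.1, 1.6, -3.0]
opening: 0.0574
finger_force: 65.0
```

In the tool's units: 0.002 m is 0.004, 0.001 m is 0.002.

jog_arm --ticks '[0, 0, 0, 0, 0, 0.002, 0.05, 0, 0, 0, 0, 0, 0.004, 0.05, 0, 0, 0, 0, 0, 0.004, 0.05]'

```text
time: 15.8
eef_pos: [0.6561, -0.2407, 0.0002]
ee_rot: [[-0.0, 1.0, 0.001], [1.0, 0.0, -0.0], [-0.0, 0.001, -1.0]]
contact_force: [-2.9, 0.9, 3.4]
opening: 0.0574
finger_force: 65.4
```

The manual's scale: shifts go in shares of 0.5 m and turns go in shares of 4 rad. Converting my numbers, -0.16 m is -0.32, -0.15 m is -0.3.

jog_arm --ticks '[0, 0, 0, 0, 0, 0, 0.065, 0, 0, 0, 0, 0, 0, 0.07, 0, 0, 0, 0, 0, 0, 0.07, 0, 0, 0, 0, 0, -0.06, 0.07, 0, 0, 0, 0, 0, -0.14, 0.07, 0, 0, 0, 0, 0, -0.22, 0.06, 0, 0, 0, 0, 0, -0.3, 0.06, 0, 0, 0, 0.08, -0.1, -0.32, 0.06, 0, 0, 0, 0.16, -0.2, -0.32, 0.06, 0, 0, 0, 0.2, -0.26, -0.32, 0.06]'

```text
time: 16.8
eef_pos: [0.5378, -0.1488, 0.1599]
ee_rot: [[0.0, 1.0, 0.003], [1.0, -0.0, -0.001], [-0.001, 0.003, -1.0]]
contact_force: [0.6, -0.5, 0.2]
opening: 0.0594
finger_force: 0.0
```

jog_arm --ticks '[0, 0, 0, 0.08, -0.08, 0, 0.06, 0, 0, 0, 0.14, -0.14, 0, 0.06, 0, 0, 0, 0.18, -0.17, 0, 0.06, 0, 0, 0, 0.18, -0.17, 0, 0.06, 0, 0, 0, 0.18, -0.17, 0, 0.06]'

```text
time: 17.3
eef_pos: [0.4532, -0.0592, 0.1595]
ee_rot: [[-0.001, 1.0, 0.002], [1.0, 0.001, -0.001], [-0.001, 0.002, -1.0]]
contact_force: [1.2, -0.5, -0.2]
opening: 0.0601
finger_force: 0.0
```

```bash
python3 - <<'E'
from h import *
o=wrist("w7");to(.442,-.049,.03)
w,m=cloud(o)
for c,r,z in(((.442,-.049),.02,.06),((.442,.048),.02,.06)):print(top_circle(o,c,r,z))
d=np.hypot(w[...,0]-.442,w[...,1]+.049);q=w[m&(d<.04)&(abs(w[...,2]-.02)<.003)];print("head",len(q),cv2.minEnclosingCircle(q[:,:2].astype(np.float32)*1000))
d=np.hypot(w[...,0]-.442,w[...,1]-.048);q=w[m&(d<.03)&(abs(w[...,2]-.006)<.002)];print("pin",len(q),(q.min(0)+q.max(0))/2,np.ptp(q,axis=0))
E
```

```text
eef [ 0.4536 -0.0597  0.1594] move [ 0.0108 -0.0118  0.1294] open 0.0602 ff 0.0
(71, array([445.4, -45. ,   9. ,  71.9]))
(168, array([442. ,  49.9,  10.8,  68.7]))
head 1483 ((444.5838928222656, -48.96402359008789), 24.925716400146484)
pin 205 [0.44155622 0.04675551 0.00594754] [0.03142494 0.02381829 0.00382488]
```

View pics/w7.png

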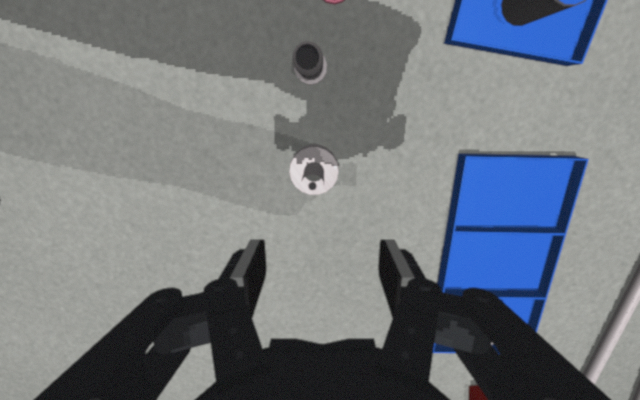

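The sprue bushing is at (314,170), with its head fit at (444.6,-49.0) r 24.9. The short pin is at (309,62), and the pillar stands in tray two at upper right. I descend on the shank.

In the tool's units: 0.13 m is 0.26, -0.009 m is -0.018.

jog_arm --ticks '[0, 0, 0, 0.021, -0.018, 0.04, 0.06, 0, 0, 0, 0.021, -0.018, 0.1, 0.06, 0, 0, 0, 0.021, -0.018, 0.16, 0.06, 0, 0, 0, 0.021, -0.018, 0.21, 0.06, 0, 0, 0, 0.021, -0.018, 0.24, 0.05, 0, 0, 0, 0.021, -0.018, 0.26, 0.04, 0, 0, 0, 0.021, -0.018, 0.26, 0.035, 0, 0, 0, 0.021, -0.018, 0.26, 0.03]'

```text
time: 18.15
eef_pos: [0.4446, -0.0493, 0.0296]
ee_rot: [[0.001, 1.0, 0.001], [1.0, -0.001, -0.0], [-0.0, 0.001, -1.0]]
contact_force: [-0.7, -0.7, 0.6]
opening: 0.0298
finger_force: 0.0
```

jog_arm --ticks '[0, 0, 0, 0, 0, 0, 0.025, 0, 0, 0, 0, 0, 0, 0.02, 0, 0, 0, 0, 0, 0, 0.012, 0, 0, 0, 0, 0, 0, 0.01, 0, 0, 0, 0, 0, 0, 0.01, 0, 0, 0, 0, 0, 0, 0.01]' --grip_n 70

```text
time: 18.75
eef_pos: [0.4451, -0.0492, 0.0305]
ee_rot: [[-0.0, 1.0, 0.003], [1.0, 0.0, -0.001], [-0.001, 0.003, -1.0]]
contact_force: [0.0, -0.6, 6.1]
opening: 0.0186
finger_force: 68.1
```

In the tool's units: 0.212 m is 0.424, -0.111 m is -0.222.

jog_arm --ticks '[0, 0, 0, 0, 0, -0.02, 0.01, 0, 0, 0, 0, 0, -0.06, 0.01, 0, 0, 0, 0, 0, -0.12, 0.01, 0, 0, 0, -0.02, 0.04, -0.16, 0.01, 0, 0, 0, -0.06, 0.12, -0.16, 0.01, 0, 0, 0, -0.1, 0.2, -0.16, 0.01, 0, 0, 0, -0.14, 0.28, -0.16, 0.01, 0, 0, 0, -0.18, 0.34, -0.16, 0.01, 0, 0, 0, -0.21, 0.4, -0.16, 0.01, 0, 0, 0, -0.222, 0.424, -0.16, 0.01]'

```text
time: 19.75
eef_pos: [0.6569, -0.1612, 0.1064]
ee_rot: [[0.001, 1.0, -0.002], [1.0, -0.001, 0.001], [0.001, -0.002, -1.0]]
contact_force: [-0.7, 0.4, -3.9]
opening: 0.0183
finger_force: 69.4
```

jog_arm --ticks '[0, 0, 0, 0, 0, 0, 0.01, 0, 0, 0, 0, 0, 0, 0.01, 0, 0, 0, 0, 0, 0.04, 0.01, 0, 0, 0, 0, 0, 0.09, 0.01, 0, 0, 0, 0, 0, 0.12, 0.01, 0, 0, 0, 0, 0, 0.136, 0.01, 0, 0, 0, 0, 0, 0.142, 0.01, 0, 0, 0, 0, 0, 0.144, 0.01, 0, 0, 0, 0, 0, 0.144, 0.01]'

```text
time: 20.65
eef_pos: [0.6565, -0.16, 0.0383]
ee_rot: [[0.0, 1.0, 0.002], [1.0, 0.0, -0.001], [-0.001, 0.002, -1.0]]
contact_force: [0.2, -0.6, -2.6]
opening: 0.0183
finger_force: 69.6
```

In the tool's units: 0.0035 m is 0.007, 0.003 m is 0.006.

jog_arm --ticks '[0, 0, 0, 0, 0, 0.002, 0.01, 0, 0, 0, 0, 0, 0.004, 0.01, 0, 0, 0, 0, 0, 0.006, 0.01, 0, 0, 0, 0, 0, 0.007, 0.01, 0, 0, 0, 0, 0, 0.007, 0.01]'

```text
time: 21.15
eef_pos: [0.6563, -0.16, 0.0346]
ee_rot: [[0.0, 1.0, 0.001], [1.0, -0.0, -0.0], [-0.0, 0.001, -1.0]]
contact_force: [-2.3, 0.6, 1.8]
opening: 0.0183
finger_force: 70.1
```

In the tool's units: -0.13 m is -0.26, -0.07 m is -0.14.

jog_arm --ticks '[0, 0, 0, 0, 0, 0, 0.03, 0, 0, 0, 0, 0, 0, 0.05, 0, 0, 0, 0, 0, 0, 0.05, 0, 0, 0, 0, 0, -0.06, 0.05, 0, 0, 0, 0, 0, -0.14, 0.05, 0, 0, 0, 0, 0, -0.22, 0.06, 0, 0, 0, 0, 0, -0.26, 0.06, 0, 0, 0, 0.06, -0.06, -0.26, 0.06, 0, 0, 0, 0.12, -0.12, -0.26, 0.06, 0, 0, 0, 0.18, -0.18, -0.26, 0.06]'

```text
time: 22.15
eef_pos: [0.5652, -0.0692, 0.1637]
ee_rot: [[0.001, 1.0, 0.001], [1.0, -0.001, 0.0], [0.0, 0.001, -1.0]]
contact_force: [-0.0, 1.1, -0.5]
opening: 0.0601
finger_force: 0.0
```

jog_arm --ticks '[0, 0, 0, 0.06, -0.06, 0, 0.06, 0, 0, 0, 0.12, -0.12, 0, 0.06, 0, 0, 0, 0.18, -0.19, 0, 0.06, 0, 0, 0, 0.238, -0.248, 0, 0.06, 0, 0, 0, 0.238, -0.248, 0, 0.06, 0, 0, 0, 0.238, -0.248, 0, 0.06]'

```text
time: 22.75
eef_pos: [0.4418, 0.0496, 0.164]
ee_rot: [[-0.002, 1.0, 0.002], [1.0, 0.002, -0.0], [-0.0, 0.002, -1.0]]
contact_force: [-0.3, 0.9, -0.0]
opening: 0.0603
finger_force: 0.0
```

```bash
python3 - <<'E'
from h import *
o=wrist("w8");to(.442,.049,.027)
w,m=cloud(o)
print(top_circle(o,(.442,.049),.02,.06),top_circle(o,(.4535,.19),.03,.03))
d=np.hypot(w[...,0]-.442,w[...,1]-.048);q=w[m&(d<.03)&(abs(w[...,2]-.006)<.003)];print("pin",len(q),(q.min(0)+q.max(0))/2,np.ptp(q,axis=0))
E
```

```text
eef [0.4424 0.0491 0.164 ] move [-0.     -0.0007  0.137 ] open 0.06 ff 0.0
(109, array([441.7,  50.5,  10.6,  68.4])) (582, array([452.8, 190.8,  15.9,  40.3]))
pin 198 [0.44156026 0.05413152 0.00596333] [0.03130291 0.02336488 0.00574524]
```

View pics/w8.png

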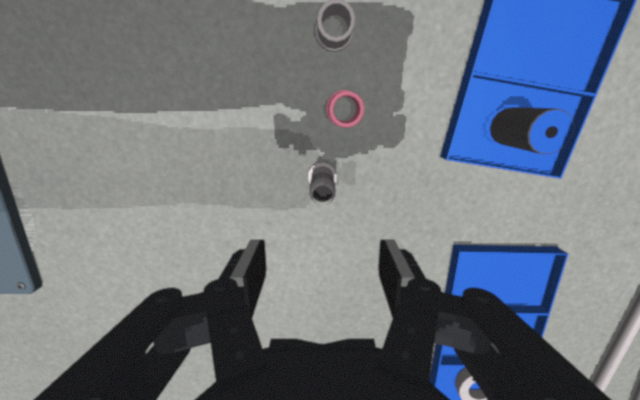

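The short pin is at (322,180), at (441.6,50.5) mm with its top at about 69 mm. The pink decoy is at (345,107), the grey bushing at (335,25) at (452.8,190.8) mm, and the pillar stands upright in tray two. I grasp the pin.

In the tool's units: 0.137 m is 0.274, 0.001 m is 0.002.

jog_arm --ticks '[0, 0, 0, 0.002, -0.001, 0.06, 0.06, 0, 0, 0, 0.002, -0.001, 0.12, 0.06, 0, 0, 0, 0.002, -0.001, 0.18, 0.06, 0, 0, 0, 0.002, -0.001, 0.23, 0.06, 0, 0, 0, 0.002, -0.001, 0.26, 0.05, 0, 0, 0, 0.002, -0.001, 0.274, 0.04, 0, 0, 0, 0.002, -0.001, 0.274, 0.035, 0, 0, 0, 0.002, -0.001, 0.274, 0.03]'

```text
time: 23.6
eef_pos: [0.4425, 0.0497, 0.0274]
ee_rot: [[0.001, 1.0, 0.001], [1.0, -0.001, -0.0], [-0.0, 0.001, -1.0]]
contact_force: [0.1, 0.9, 0.0]
opening: 0.0299
finger_force: 0.0
```

jog_arm --ticks '[0, 0, 0, 0, 0, 0, 0.026, 0, 0, 0, 0, 0, 0, 0.02, 0, 0, 0, 0, 0, 0, 0.014, 0, 0, 0, 0, 0, 0, 0.014, 0, 0, 0, 0, 0, 0, 0.014, 0, 0, 0, 0, 0, 0, 0.014]' --grip_n 60

```text
time: 24.2
eef_pos: [0.4425, 0.05, 0.0281]
ee_rot: [[-0.0, 1.0, 0.003], [1.0, 0.0, -0.001], [-0.001, 0.003, -1.0]]
contact_force: [-0.8, -0.1, 5.8]
opening: 0.0226
finger_force: 59.4
```

In the tool's units: 0.215 m is 0.43, -0.08 m is -0.16.

jog_arm --ticks '[0, 0, 0, 0, 0, -0.02, 0.014, 0, 0, 0, 0, 0, -0.06, 0.014, 0, 0, 0, 0, 0, -0.12, 0.014, 0, 0, 0, -0.02, 0.04, -0.16, 0.014, 0, 0, 0, -0.06, 0.12, -0.16, 0.014, 0, 0, 0, -0.12, 0.2, -0.16, 0.014, 0, 0, 0, -0.16, 0.28, -0.16, 0.014, 0, 0, 0, -0.2, 0.34, -0.16, 0.014, 0, 0, 0, -0.24, 0.4, -0.16, 0.014, 0, 0, 0, -0.254, 0.43, -0.16, 0.014]'

```text
time: 25.2
eef_pos: [0.658, -0.079, 0.1052]
ee_rot: [[0.002, 1.0, -0.0], [1.0, -0.002, -0.0], [-0.0, -0.0, -1.0]]
contact_force: [0.0, 0.6, -2.2]
opening: 0.0226
finger_force: 59.4
```

jog_arm --ticks '[0, 0, 0, 0, 0, 0, 0.014, 0, 0, 0, 0, 0, 0, 0.014, 0, 0, 0, 0, 0, 0.04, 0.014, 0, 0, 0, 0, 0, 0.09, 0.014, 0, 0, 0, 0, 0, 0.12, 0.014, 0, 0, 0, 0, 0, 0.136, 0.014, 0, 0, 0, 0, 0, 0.144, 0.014, 0, 0, 0, 0, 0, 0.146, 0.014, 0, 0, 0, 0, 0, 0.146, 0.014]'

```text
time: 26.1
eef_pos: [0.6569, -0.0769, 0.0346]
ee_rot: [[-0.0, 1.0, 0.002], [1.0, 0.0, -0.0], [-0.0, 0.002, -1.0]]
contact_force: [-0.2, -0.1, -2.9]
opening: 0.0228
finger_force: 59.5
```

In the tool's units: 0.0025 m is 0.005, 0.002 m is 0.004.

jog_arm --ticks '[0, 0, 0, 0, 0, 0.002, 0.014, 0, 0, 0, 0, 0, 0.004, 0.014, 0, 0, 0, 0, 0, 0.005, 0.014, 0, 0, 0, 0, 0, 0.005, 0.014]'

```text
time: 26.5
eef_pos: [0.657, -0.077, 0.0322]
ee_rot: [[0.0, 1.0, 0.002], [1.0, -0.0, -0.0], [-0.0, 0.002, -1.0]]
contact_force: [-1.0, 0.6, 1.9]
opening: 0.0226
finger_force: 59.9
```

In the tool's units: -0.13 m is -0.26, -0.11 m is -0.22.

jog_arm --ticks '[0, 0, 0, 0, 0, 0, 0.035, 0, 0, 0, 0, 0, 0, 0.05, 0, 0, 0, 0, 0, 0, 0.05, 0, 0, 0, 0, 0, -0.06, 0.05, 0, 0, 0, 0, 0, -0.14, 0.05, 0, 0, 0, 0, 0, -0.22, 0.06, 0, 0, 0, 0, 0, -0.26, 0.06, 0, 0, 0, 0.06, -0.06, -0.26, 0.06, 0, 0, 0, 0.12, -0.12, -0.26, 0.06, 0, 0, 0, 0.2, -0.16, -0.26, 0.06]'

```text
time: 27.5
eef_pos: [0.5751, 0.0231, 0.1613]
ee_rot: [[0.002, 1.0, 0.0], [1.0, -0.002, -0.0], [-0.0, 0.0, -1.0]]
contact_force: [0.2, 1.5, 0.3]
opening: 0.0602
finger_force: 0.0
```

jog_arm --ticks '[0, 0, 0, 0.08, -0.06, 0, 0.065, 0, 0, 0, 0.16, -0.12, 0, 0.065, 0, 0, 0, 0.24, -0.18, 0, 0.065, 0, 0, 0, 0.3, -0.23, 0, 0.065, 0, 0, 0, 0.336, -0.248, 0, 0.065, 0, 0, 0, 0.336, -0.248, 0, 0.065, 0, 0, 0, 0.336, -0.248, 0, 0.065]'

```text
time: 28.2
eef_pos: [0.4524, 0.1913, 0.1612]
ee_rot: [[-0.001, 1.0, 0.001], [1.0, 0.001, -0.0], [-0.0, 0.001, -1.0]]
contact_force: [-0.1, 0.1, 0.6]
opening: 0.0647
finger_force: 0.0
```

```bash
python3 - <<'E'
from h import *
o=wrist("w9");to(.4528,.1908,.008)
print(top_circle(o,(.4535,.19),.03,.03))
E
```

```text
eef [0.4527 0.1908 0.1611] move [ 1.000e-04 -0.000e+00  1.531e-01] open 0.0654 ff 0.0
(386, array([452.6, 191.3,  16. ,  39.9]))
```

In the tool's units: 0.151 m is 0.302, 0.15 m is 0.3.

jog_arm --ticks '[0, 0, 0, 0, 0, 0.06, 0.065, 0, 0, 0, 0, 0, 0.14, 0.065, 0, 0, 0, 0, 0, 0.2, 0.065, 0, 0, 0, 0, 0, 0.25, 0.065, 0, 0, 0, 0, 0, 0.28, 0.06, 0, 0, 0, 0, 0, 0.3, 0.055, 0, 0, 0, 0, 0, 0.302, 0.05, 0, 0, 0, 0, 0, 0.302, 0.042]'

```text
time: 29.05
eef_pos: [0.453, 0.1908, 0.0105]
ee_rot: [[0.001, 1.0, 0.001], [1.0, -0.001, 0.0], [0.0, 0.001, -1.0]]
contact_force: [-0.2, 1.0, 0.1]
opening: 0.0422
finger_force: 0.0
```

jog_arm --ticks '[0, 0, 0, 0, 0, 0, 0.036, 0, 0, 0, 0, 0, 0, 0.03, 0, 0, 0, 0, 0, 0, 0.022, 0, 0, 0, 0, 0, 0, 0.022, 0, 0, 0, 0, 0, 0, 0.022, 0, 0, 0, 0, 0, 0, 0.022]' --grip_n 40

```text
time: 29.65
eef_pos: [0.4537, 0.1914, 0.0117]
ee_rot: [[-0.0, 1.0, 0.003], [1.0, 0.0, 0.0], [0.0, 0.003, -1.0]]
contact_force: [0.2, 0.0, 5.4]
opening: 0.0312
finger_force: 40.3
```

In the tool's units: 0.193 m is 0.386, -0.08 m is -0.16.

jog_arm --ticks '[0, 0, 0, 0, 0, -0.02, 0.022, 0, 0, 0, 0, 0, -0.06, 0.022, 0, 0, 0, 0, 0, -0.12, 0.022, 0, 0, 0, 0, 0.04, -0.16, 0.022, 0, 0, 0, -0.004, 0.12, -0.16, 0.022, 0, 0, 0, -0.008, 0.2, -0.16, 0.022, 0, 0, 0, -0.012, 0.28, -0.16, 0.022, 0, 0, 0, -0.016, 0.34, -0.16, 0.022, 0, 0, 0, -0.016, 0.38, -0.16, 0.022, 0, 0, 0, -0.016, 0.386, -0.16, 0.022]'

```text
time: 30.65
eef_pos: [0.6468, 0.1828, 0.0889]
ee_rot: [[0.001, 1.0, -0.0], [1.0, -0.001, 0.0], [0.0, -0.0, -1.0]]
contact_force: [0.6, -0.1, -0.8]
opening: 0.0312
finger_force: 40.0
```

jog_arm --ticks '[0, 0, 0, 0, 0, 0, 0.022, 0, 0, 0, 0, 0, 0, 0.022, 0, 0, 0, 0, 0, 0.04, 0.022, 0, 0, 0, 0, 0, 0.09, 0.022, 0, 0, 0, 0, 0, 0.12, 0.022, 0, 0, 0, 0, 0, 0.136, 0.022, 0, 0, 0, 0, 0, 0.144, 0.022, 0, 0, 0, 0, 0, 0.146, 0.022, 0, 0, 0, 0, 0, 0.146, 0.022]'

```text
time: 31.55
eef_pos: [0.6459, 0.1833, 0.0181]
ee_rot: [[-0.0, 1.0, 0.002], [1.0, 0.0, 0.0], [0.0, 0.002, -1.0]]
contact_force: [0.2, 0.4, 0.5]
opening: 0.0313
finger_force: 40.0
```

In the tool's units: 0.0025 m is 0.005, 0.002 m is 0.004.

jog_arm --ticks '[0, 0, 0, 0, 0, 0.002, 0.022, 0, 0, 0, 0, 0, 0.004, 0.022, 0, 0, 0, 0, 0, 0.005, 0.022, 0, 0, 0, 0, 0, 0.005, 0.022]'

```text
time: 31.95
eef_pos: [0.6461, 0.1833, 0.0158]
ee_rot: [[0.0, 1.0, 0.002], [1.0, -0.0, 0.0], [0.0, 0.002, -1.0]]
contact_force: [-1.3, -0.6, 3.4]
opening: 0.0315
finger_force: 40.5
```

Contact. I release, rise clear, and check from the fixed cameras.

In the tool's units: -0.19 m is -0.38, -0.15 m is -0.3.

jog_arm --ticks '[0, 0, 0, 0, 0, 0, 0.04, 0, 0, 0, 0, 0, 0, 0.05, 0, 0, 0, 0, 0, 0, 0.05, 0, 0, 0, 0, 0, -0.06, 0.05, 0, 0, 0, 0, 0, -0.14, 0.05, 0, 0, 0, 0, 0, -0.22, 0.06, 0, 0, 0, 0, 0, -0.3, 0.06, 0, 0, 0, 0, -0.08, -0.38, 0.06, 0, 0, 0, 0, -0.16, -0.38, 0.06, 0, 0, 0, 0, -0.24, -0.38, 0.06]'

```text
time: 32.95
eef_pos: [0.5253, 0.1834, 0.207]
ee_rot: [[0.0, 1.0, 0.005], [1.0, -0.0, 0.001], [0.001, 0.005, -1.0]]
contact_force: [0.1, -0.3, 1.1]
opening: 0.06
finger_force: 0.0
```

jog_arm --ticks '[0, 0, 0, 0, -0.1, 0, 0.06, 0, 0, 0, 0, -0.2, 0, 0.06, 0, 0, 0, 0, -0.3, 0, 0.06, 0, 0, 0, 0, -0.38, 0, 0.06, 0, 0, 0, 0, -0.38, 0, 0.06, 0, 0, 0, 0, -0.38, 0, 0.06, 0, 0, 0, 0, -0.38, 0, 0.06]'

```text
time: 33.65
eef_pos: [0.3363, 0.1833, 0.2047]
ee_rot: [[0.0, 1.0, 0.001], [1.0, -0.0, 0.0], [0.0, 0.001, -1.0]]
contact_force: [1.1, 0.8, -0.7]
opening: 0.0596
finger_force: 0.0
```

```bash
python3 - <<'E'
from h import *
from cell import optics
a=optics.snapshot("top")["color"][110:270,140:460,::-1];b=optics.snapshot("scene")["color"][60:340,160:480,::-1]
cv2.imwrite("pics/end.png",np.hstack([cv2.resize(a,(400,200),interpolation=2).copy() if 0 else cv2.copyMakeBorder(cv2.resize(a,(400,200),interpolation=2),0,150,0,0,0),cv2.resize(b,(400,350),interpolation=2)]))
E
```

```text
(no output)
```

View pics/end.png

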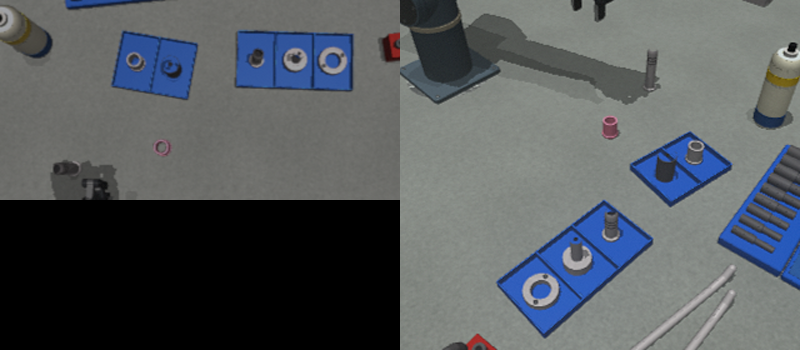

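Both views show all five parts upright, each in its own compartment. Tray two holds the bushing (135,60) and pillar (172,68); tray three holds the pin (257,58), sprue bushing (295,60) and ring (332,60). The long pin, can and block stand where they were. I hand in.

```bash
python3 -c "
from cell import job
print(job.close_job())"
```

```text
the job is handed in; nothing more can be done
None
```

All five parts are in their trays, one upright in each compartment, the long pin, spray can and lifting block stand where they were by the final camera check, and the job was handed in at about 34 s with no verdict printed.

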